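# Fit the hinge rod of a caramel wire cutter

### The arm

A 6-joint arm with a two-finger parallel gripper is mounted at the origin on the work surface. World frame = base frame: x ahead of the robot, y to its left, z up, the work surface at z = 0. Lengths are in mm, angles in degrees, forces in N, time in s.
With the tool pointing down it reaches from about 300 to 850 mm from the base axis. Payload 4.2 kg.
Tool frame: the origin (TCP) lies on the centre line of the jaws, within the pads' length; the fingertips stand 14 mm ahead of it and the grasp point (between the pads) lies 5 mm behind it (env.finger_overhang is the z of the fingertips in the tool frame, in mm); z points along the fingers, y is the line along which they close (so a half turn about z gives the same grasp; the last joint's range is limited). The gripper opens to 91 mm and grips with 3 to 60 N. Pads are 32 mm wide; open, the fingers measure 118 mm over their backs; the gripper's body (76 mm by 178 mm) begins 60 mm behind the grasp point.
Start: joints at [73.052, 18.312, 89.639, -0, 72.044, -1.146], TCP at [156.584, 553.284, 227.976] pointing down, gripper open.
Joint ranges: [-177.97, 177.97], [-48.28, 115.42], [12.27, 149.76], [-77.06, 257.06], [2.81, 150.46], [-146.56, 146.56]. Speed limits (degrees/s): [147.25, 147.25, 180, 180, 180, 180].

### API

Orientations are given as [roll, pitch, yaw] about the fixed x, y, z axes, in that order (R = Rz(yaw) Ry(pitch) Rx(roll)).
In Python, from workcell import sensors, viewer, env gives the robot as it stands. The module is installed in compiled form; this text tells all that it offers.
- The arm moves only by the tool step_arm, never from a script. Its argument "plan" is one flat list of numbers, 6 for each row, row after row: the shift along the tool's x, y, z in cm, then the turn, a rotation vector about the tool's x, y, z in rad. In form: [x, y, z, wx, wy, wz, x, y, z, wx, wy, wz, ...]. A call has 1 to 5 rows; each row shifts and turns the commanded pose from where the row before left it, along the tool's axes as they then stand; what a row does not reach is not made up. A row lasts 1/12 s, in which the tool goes at most 41.7 mm and 7.16 degrees, less where a joint would pass 70% of its speed; a pose out of reach is approached as far as the arm can. A call is refused whole if a number of a shift passes 4.17 or a number of a turn 0.125, either way. A call with a gripper value outside its range is refused whole. "hand" is the finger opening in cm, from 0 to 9.12, set as the call begins (left out, the last holds). The fingers move at their own pace and stop on an object; "newtons" is the grip in N (left out, the last holds). Time passes only in rows, so rows that do not move let the fingers close. It gives the time, the measured TCP pose, the force, the opening and the grip force at its end, in the units of the state.
- sensors.state(): the state, without advancing time (a new reading comes with each control period).
- viewer.grab_frame(name): name is "scene" or "side" or "wrist"; returns a dict with "img" (384x512x3 uint8, red, green, blue), "fx", "fy", "cx", "cy" (pixels), "position" and "attitude" of the camera in the world. Camera axes: x right, y down, z forward; pixel columns grow to the right and rows downward; lengths in mm; the calibration is good to about 2 mm. A picture is of the moment at which its call begins. There is no depth.
- env.job_done(): hands the job in; it is judged then, once.
Trained networks look in a picture, given as the dict that the camera call returned (one of the last four; its "shot" number tells which), for a name from the list of things; names that differ only in an ending like _2 or _b are one class to them, and where a whole thing is asked for, a point or a joint stands for the part that bears it (a point fixed in the world has none). Each returns a list of dicts, best first, with "score" (0 to 1); they miss things now and then, are a little off and sometimes report something else, mostly with a low value. They report only what shows in the picture. A call takes as long as a camera call.
- viewer.boxes_of(name, picture): "location" ([column, row] in pixels, amid what is visible of it).
- viewer.pinpoint(name, picture): "location" ([column, row] in pixels: a listed point, or the origin of a listed thing).
The state is a dict: "time_s": time; "qpos": joint angles; "qvel": joint speeds; "effort": joint torques, N m; "ee_pos": TCP position; "ee_rot": TCP orientation; "force": force on the tool from outside, world axes, zero at the start; "torque": the same for the moment, N m; "gripper_width": finger opening in mm; "gripper_force": force on a finger pad.
Only numpy, scipy, OpenCV 4.12 (cv2) and the standard library are available. Lean on these libraries where they do the work, as an engineer would, in place of code of your own. Each camera call takes 0.05 s, during which the arm holds its last target. There are 200 camera calls.

### The job

The caramel cutter has been washed and its wire frame laid back round the bed, fore or aft of its line: take the hinge rod from the drip rack and thread it through the near lug, the frame's knuckle and the far lug, easing the frame into line, until its collar sits fully home against the near lug. Feel it through with a light hand (well under 25 N is all it needs, never force or bang it), then swing the keeper right down behind the collar so the rod cannot work out, and leave the boxes, ring and spatula where they are.

Things in the scene. Friction and masses are not known exactly. Their poses are not given: they have to be found in the camera images.
- cutter: Fixed bench wire cutter: slab 307 x 270 mm, top 40 mm high, slotted bed 200 x 200 mm, 60 mm high. Origin on the table under the middle of the hinge axis; z up, x from hinge to bed, y along the hinge axis the way the rod goes in. The axis is level, 95 mm high. Two steel lugs, 36 mm wide (x), tops 113 mm high, have 14 mm bores on it: near lug y = -81 to -67 mm, far lug y = 67 to 81 mm.
- near_bore (a point): Centre of the near lug's bore in its outer face, where the rod goes in and its collar seats (cutter frame 0, -81, 95 mm); axes as the cutter. The keeper's boss stands beside it at x = 12 to 38 mm, 8 mm out from the face.
- far_bore (a point): Centre of the far lug's bore in the face the rod reaches first (cutter frame 0, 67, 95 mm); axes as the cutter.
- knuckle_home (a point): Where the middle of the knuckle's bore belongs (cutter frame 0, 0, 95 mm), fixed to the cutter, NOT to the frame. The knuckle, a block 30 x 30 mm, y = -15 to 15 mm, bore 14 mm, sits on the steel wire frame lying round the bed. The frame can slide along x only: it was laid up to 8.5 mm out of line, either way, which is not measured; see or feel it. About 3 N slide it.
- rod: Loose hinge rod, 257 mm long, about 0.15 kg. Origin on its axis at the collar's seating face, x to the nose. Shaft 12 mm in diameter, x = 0 to 182 mm, the last 2 mm chamfered to a 9 mm tip; collar 20 mm in diameter, x = -6.5 to 0; neck 10 mm in diameter, x = -19 to -6.5; black plastic grip 22 mm wide (y), 24 mm high (z), x = -75 to -19. When home, 20 mm of nose stand out of the far lug.
- rod_nose (a point): Tip of the rod's nose (rod frame 182, 0, 0 mm).
- rod_grip (a point): Middle of the black grip (rod frame -47, 0, 0 mm).
- rack: Fixed white plastic drip rack, board 150 x 110 mm with two notched uprights 110 mm apart (x), 60 mm high. The rod's shaft lies in the middle notches along the rack's x, nose to +x, axis 56 mm above the table; the grip hangs free beyond the -x end. Origin under its middle.
- keeper (a joint): Keeper: steel hook bar pivoting outside the near lug about an axis along y at x = 30, y = -92, z = 103 mm (cutter frame). 0 rad = down, level over the rod's neck, its inner face 8 mm off the lug; positive = raised (towards +z), 0.65 at most. It starts raised (0.45 to 0.6); a stiff pivot holds it where left, about 1 N at the tab moves it. It comes down only if the rod is within 1.5 mm of home.
- keeper_tab (a point): Top of the thumb tab, 12 x 16 mm, at the keeper's free end: press it down from above. With the keeper down it lies 60 mm from the pivot towards the cutter's -x, 7.5 mm above it and 4 mm further out (-y), so 110 mm above the table.
- box_a: Bystander: round wooden box of caramel, 90 mm in diameter, 30 mm high. Origin under its middle.
- box_b: Bystander: round wooden box of caramel, 110 mm in diameter, 32 mm high. Origin under its middle.
- empty_ring: Bystander: empty wooden ring, 90 mm in diameter, 28 mm high. Origin under its middle.
- spatula: Bystander: spatula lying on the table.

How it is judged:
By the outcome, as a careful person would: the job done as asked, in the order asked, and still so for the second after the job is handed in, with the robot touching nothing.
It also fails if it takes over 72 s, if anything falls off the work surface, if the arm or the gripper's body presses on something with over 40 N, if the wrist force passes 120 N, or if a joint passes its speed limit or range.

## Working session

There is one attempt and no reset: what is moved stays moved. The work goes in short steps, Python scripts to look and compute and a tool call to move; the robot and the scene stay as the last step left them, time stands still between calls to the robot, and variables do not carry over. Pictures are saved under pics/ and viewed, at most 12 in all, crops included, and the job is handed in when it is done.

Besides the shell and the picture viewer there is one more tool, called after "Call:" as name(argument=value, ...) on one line, values as JSON. step_arm: Moves the arm, as the interface text tells. Its arguments: {"type":"object","properties":{"plan":{"type":"array","items":{"type":"number"}},"hand":{"type":"number"},"newtons":{"type":"number"}},"required":["plan"]}

```bash
mkdir -p pics
cat > h.py <<'E'
import numpy as np, cv2
from scipy.spatial.transform import Rotation as R
from workcell import sensors, viewer, env
def rot(a):
    a=np.array(a,float)
    if a.shape==(3,3): return a
    if a.shape==(4,): return R.from_quat(a).as_matrix()
    return R.from_euler('xyz',a,degrees=True).as_matrix()
def ray(p,uv):
    d=rot(p['attitude'])@np.array([(uv[0]-p['cx'])/p['fx'],(uv[1]-p['cy'])/p['fy'],1.])
    return np.array(p['position'],float),d/np.linalg.norm(d)
def atz(p,uv,z):
    o,d=ray(p,uv); return o+d*(z-o[2])/d[2]
def tri(obs):
    A=np.zeros((3,3));b=np.zeros(3)
    for p,uv in obs:
        o,d=ray(p,uv);M=np.eye(3)-np.outer(d,d);A+=M;b+=M@o
    x=np.linalg.solve(A,b)
    return x,[np.linalg.norm(np.cross(x-ray(p,uv)[0],ray(p,uv)[1])) for p,uv in obs]
def proj(p,X):
    c=rot(p['attitude']).T@(np.array(X)-p['position']); return [p['fx']*c[0]/c[2]+p['cx'],p['fy']*c[1]/c[2]+p['cy']]
def save(p,n): cv2.imwrite('pics/'+n+'.png',cv2.cvtColor(p['img'],cv2.COLOR_RGB2BGR))
E
python3 - <<'E'
from h import *
P={c:viewer.grab_frame(c) for c in('scene','side','wrist')}
for c,p in P.items(): save(p,c+'0'); print(c,p['position'],p['attitude'],p['fx'],p['cx'],p['cy'])
im=np.vstack([P['scene']['img'],P['side']['img']])
save({'img':cv2.resize(np.hstack([P['scene']['img'],P['side']['img']]),(800,300))},'both')
for n in['cutter','near_bore','far_bore','knuckle_home','rod','rod_nose','rod_grip','rack','keeper','keeper_tab']:
    obs=[]
    for c,p in P.items():
        r=viewer.pinpoint(n,p)
        print(n,c,[(np.round(q['location'],1).tolist(),round(q['score'],2)) for q in r[:2]])
        if r and c!='wrist': obs.append((p,r[0]['location']))
    if len(obs)>1:
        x,e=tri(obs); print('   ',x.round(1),np.round(e,1))
print(sensors.state())
E
```

```text
scene [1156.47221829 -856.07486541 1508.23180065] [-142.63362743   -0.41291832   35.32392782] 456.4469318393684 258.8880577803484 187.74651171132984
side [ 334.26846374 1219.87066077  944.04514279] [-125.10636541   -0.82671513 -168.83001244] 365.1411767986143 251.676188394489 194.9689646903344
wrist [ 91.57216812 573.06488359 384.45862419] [1.65834543e+02 1.64137876e-01 7.41855184e+01] 275.4578288902039 258.75144850064675 190.30049104317686
cutter scene [([276.0, 177.2], 0.93), ([196.1, 256.2], 0.43)]
cutter side [([255.1, 237.4], 0.83)]
cutter wrist []
    [518.9 177.7  -1.4] [6.3 6.3]
near_bore scene [([259.9, 175.8], 0.69)]
near_bore side [([256.9, 205.0], 0.73), ([246.9, 225.5], 0.36)]
near_bore wrist []
    [516.6  85.2  91.6] [8.4 8.4]
far_bore scene [([287.2, 157.1], 0.9)]
far_bore side [([246.8, 225.0], 0.63)]
far_bore wrist []
    [540.2 225.4  96.4] [4.1 4.1]
knuckle_home scene [([273.8, 161.7], 0.78), ([187.0, 306.5], 0.16)]
knuckle_home side [([255.8, 217.4], 0.81)]
knuckle_home wrist []
    [513.2 173.6  96.5] [0.4 0.4]
rod scene [([194.7, 256.4], 0.81)]
rod side [([271.6, 161.6], 0.71), ([258.2, 205.7], 0.4)]
rod wrist []
    [ 521.4 -330.    53.3] [6.5 6.5]
rod_nose scene [([234.7, 282.0], 0.58)]
rod_nose side [([235.5, 154.8], 0.63), ([269.6, 158.4], 0.16)]
rod_nose wrist []
    [ 702.9 -331.    67.8] [6.3 6.3]
rod_grip scene [([183.4, 252.2], 0.82), ([273.1, 179.3], 0.33)]
rod_grip side [([281.9, 162.4], 0.59)]
rod_grip wrist []
    [ 473.4 -339.5   49. ] [4.8 4.8]
rack scene [([275.6, 178.5], 0.72), ([217.1, 273.6], 0.65)]
rack side [([253.2, 169.6], 0.81)]
rack wrist []
    [582.2  28.9 201.9] [29.8 29.8]Traceback (most recent call last):
  File "<stdin>", line 9, in <module>
ValueError: it knows: box, cutter, empty_ring, far_bore, keeper_tab, knuckle_home, near_bore, rack, rod, rod_grip, rod_nose, spatula
```

View pics/scene0.png

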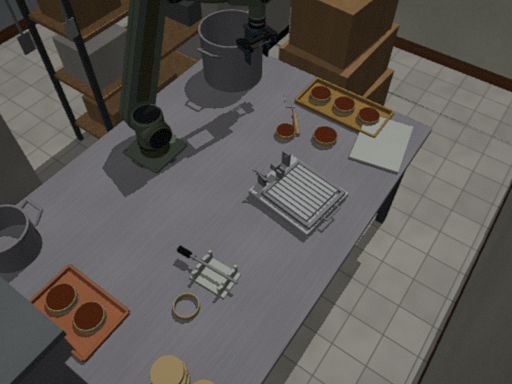

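View pics/side0.png

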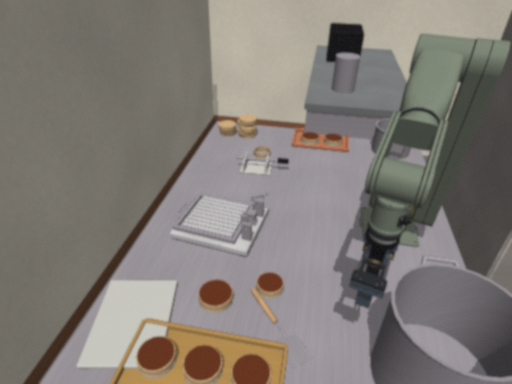

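Run:
```python
from h import *
s=sensors.state()
for k in s: print(k,np.round(s[k],2).tolist())
Rt=rot(s['ee_rot']); print(Rt.round(2))
p=viewer.grab_frame('wrist'); print('cam in tool',Rt.T@(p['position']-np.array(s['ee_pos'])), R.from_matrix(Rt.T@rot(p['attitude'])).as_rotvec(degrees=True))
```

```text
time_s 1.35
qpos [73.05, 18.31, 89.64, 0.0, 72.05, -1.14]
qvel [0.03, -0.05, 0.02, 0.01, 0.16, 0.01]
effort [-0.0, -41.23, -23.22, 0.07, 0.04, -0.0]
ee_pos [156.57, 553.28, 227.98]
ee_rot [180.0, 0.0, 164.2]
force [-1.01, 0.43, 0.49]
torque [0.05, 0.03, -0.02]
gripper_force 0.0
gripper_width 91.41
[[-0.96  0.27  0.  ]
 [ 0.27  0.96  0.  ]
 [-0.    0.   -1.  ]]
cam in tool [  67.92725243    1.52786515 -157.24328473] [-11.0635328  -11.17949121  89.50259621]
```

```bash
cat >> h.py <<'E'
def plan(p0,yaw0,p1,yaw1,n,nd=2,polar=True):
    "tool pointing down; rows in cm/rad, rounding error carried"
    p0=np.array(p0,float);p1=np.array(p1,float);c=p0.copy();y=yaw0;rows=[]
    a0,a1=np.arctan2(p0[1],p0[0]),np.arctan2(p1[1],p1[0]);r0,r1=np.hypot(*p0[:2]),np.hypot(*p1[:2])
    for i in range(1,n+1):
        t=i/n; g=p0+(p1-p0)*t
        if polar: a=a0+(a1-a0)*t;r=r0+(r1-r0)*t;g[:2]=[r*np.cos(a),r*np.sin(a)]
        M=rot([180,0,y]); d=np.round(M.T@(g-c)/10,nd)
        w=np.round(-np.radians(yaw0+(yaw1-yaw0)*t-y),3)
        c=c+M@d*10; y-=np.degrees(w); rows.append([*d,0,0,w])
    for k in range(0,n,5): print('['+', '.join('%g'%(v+0.) for r in rows[k:k+5] for v in r)+']')
    print('end',c.round(1),round(y,2))
E
python3 - <<'E'
from h import *
plan([156.6,553.3,228],164.2,[470,-337,230],2,30)
E
```

```text
[-3.67, -0.11, -0.01, 0, 0, 0.094, -3.68, 0.01, 0, 0, 0, 0.095, -3.67, 0.12, -0.01, 0, 0, 0.094, -3.67, 0.22, -0.01, 0, 0, 0.094, -3.66, 0.34, 0, 0, 0, 0.095]
[-3.65, 0.46, -0.01, 0, 0, 0.094, -3.64, 0.56, -0.01, 0, 0, 0.095, -3.61, 0.68, 0, 0, 0, 0.094, -3.6, 0.78, -0.01, 0, 0, 0.094, -3.57, 0.89, -0.01, 0, 0, 0.095]
[-3.54, 1.01, 0, 0, 0, 0.094, -3.51, 1.1, -0.01, 0, 0, 0.094, -3.48, 1.22, -0.01, 0, 0, 0.095, -3.44, 1.32, 0, 0, 0, 0.094, -3.39, 1.43, -0.01, 0, 0, 0.094]
[-3.36, 1.53, -0.01, 0, 0, 0.095, -3.3, 1.63, 0, 0, 0, 0.094, -3.26, 1.73, -0.01, 0, 0, 0.095, -3.2, 1.83, -0.01, 0, 0, 0.094, -3.14, 1.93, 0, 0, 0, 0.094]
[-3.09, 2.02, -0.01, 0, 0, 0.095, -3.02, 2.11, -0.01, 0, 0, 0.094, -2.96, 2.21, 0, 0, 0, 0.094, -2.89, 2.3, -0.01, 0, 0, 0.095, -2.81, 2.38, -0.01, 0, 0, 0.094]
[-2.75, 2.47, 0, 0, 0, 0.094, -2.67, 2.55, -0.01, 0, 0, 0.095, -2.59, 2.63, -0.01, 0, 0, 0.094, -2.51, 2.71, 0, 0, 0, 0.095, -2.42, 2.79, -0.01, 0, 0, 0.094]
end [ 470. -337.  230.] 2.0
```

Call:
step_arm(plan=[-3.67,-0.11,0,0,0,0.094,-3.68,0,0,0,0,0.095,-3.67,0.12,0,0,0,0.094,-3.67,0.22,0,0,0,0.094,-3.66,0.34,0,0,0,0.095])

```text
time_s: 1.82
ee_pos: [324.2, 475.9, 227.9]
ee_rot: [180.0, -0.0, 136.9]
force: [1.7, 0.5, -0.2]
gripper_width: 91.0
gripper_force: 0.0
```

Call:
step_arm(plan=[-3.65,0.46,0,0,0,0.094,-3.64,0.56,0,0,0,0.095,-3.61,0.68,0,0,0,0.094,-3.6,0.78,0,0,0,0.094,-3.57,0.89,0,0,0,0.095])

```text
time_s: 2.23
ee_pos: [457.9, 350.1, 227.9]
ee_rot: [180.0, -0.0, 109.8]
force: [-0.2, 0.3, -0.3]
gripper_width: 91.4
gripper_force: 0.0
```

Call:
step_arm(plan=[-3.54,1.01,0,0,0,0.094,-3.51,1.1,0,0,0,0.094,-3.48,1.22,0,0,0,0.095,-3.44,1.32,0,0,0,0.094,-3.39,1.43,0,0,0,0.094])

```text
time_s: 2.65
ee_pos: [545.2, 188.7, 227.9]
ee_rot: [180.0, -0.0, 82.9]
force: [-0.1, 0.2, 0.3]
gripper_width: 91.1
gripper_force: 0.0
```

Call:
step_arm(plan=[-3.36,1.53,0,0,0,0.095,-3.3,1.63,0,0,0,0.094,-3.26,1.73,0,0,0,0.095,-3.2,1.83,0,0,0,0.094,-3.14,1.93,0,0,0,0.094])

```text
time_s: 3.07
ee_pos: [577.5, 7.9, 227.9]
ee_rot: [180.0, -0.0, 55.8]
force: [-0.4, 0.0, -0.5]
gripper_width: 91.2
gripper_force: 0.0
```

Call:
step_arm(plan=[-3.09,2.02,0,0,0,0.095,-3.02,2.11,0,0,0,0.094,-2.96,2.21,0,0,0,0.094,-2.89,2.3,0,0,0,0.095,-2.81,2.38,0,0,0,0.094])

```text
time_s: 3.48
ee_pos: [551.3, -174.1, 227.9]
ee_rot: [180.0, -0.0, 28.8]
force: [-0.1, -1.0, -0.3]
gripper_width: 91.2
gripper_force: 0.0
```

Call:
step_arm(plan=[-2.75,2.47,0,0,0,0.094,-2.67,2.55,0,0,0,0.095,-2.59,2.63,0,0,0,0.094,-2.51,2.71,0,0,0,0.095,-2.42,2.79,0,0,0,0.094])

```text
time_s: 3.9
ee_pos: [469.2, -338.8, 227.9]
ee_rot: [180.0, -0.0, 1.7]
force: [0.0, -0.4, 0.1]
gripper_width: 90.9
gripper_force: 0.0
```

Run:
```python
from h import *
p=viewer.grab_frame('wrist'); save(p,'w1')
s=sensors.state(); print(s['time_s'],s['ee_pos'],s['ee_rot'],s['qpos'])
for n,z in[('rod',56),('rod_nose',56),('rod_grip',56),('rack',0)]:
    for q in viewer.pinpoint(n,p)[:2]: print(n,np.round(q['location'],1),round(q['score'],2),atz(p,q['location'],z).round(1))
```

```text
3.95 [ 465.27170279 -344.20468246  227.85617767] [179.70993553   0.19740039   1.30943375] [-37.43790118  18.64568214  89.16284154  -0.36743473  72.16422544
  51.36462404]
rod [259.4 133.5] 0.93 [ 524.5 -337.1   56. ]
rod_grip [259.6 181.2] 0.78 [ 467.4 -339.1   56. ]
rack [253.8  67.8] 0.62 [ 605.3 -327.6    0. ]
```

View pics/w1.png

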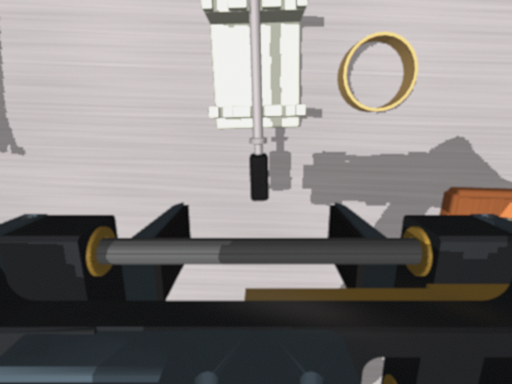

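Call:
step_arm(plan=[0,0,0,0,0,0,0,0,0,0,0,0])

```text
time_s: 4.32
ee_pos: [470.7, -336.0, 227.9]
ee_rot: [-180.0, -0.0, 2.1]
force: [0.9, -0.6, 0.3]
gripper_width: 91.3
gripper_force: 0.0
```

Run:
```python
from h import *
p=viewer.grab_frame('wrist')
s=sensors.state(); print(s['time_s'],np.round(s['ee_pos'],1),np.round(s['ee_rot'],2))
for n in['rod','rod_nose','rod_grip']:
    for q in viewer.pinpoint(n,p)[:1]: print(n,np.round(q['location'],1),round(q['score'],2),atz(p,q['location'],56).round(1))
g=p['img'].astype(int).sum(2)
m=(g<110).astype(np.uint8); m[203:]=0; m[:,:200]=0; m[:,320:]=0
n,l,st,ce=cv2.connectedComponentsWithStats(m); k=1+np.argmax(st[1:,4]); print(st[k],ce[k])
ys,xs=np.where(l==k)
for r in (ys.min(),ys.max()): print('grip end',atz(p,[xs[ys==r].mean(),r],62).round(1))
print('grip top centroid',atz(p,ce[k],66).round(1))
# shaft edges per row: gradient
gg=cv2.GaussianBlur(p['img'].mean(2),(3,3),0)
for r in range(20,150,12):
    row=gg[r,235:285]; d=np.gradient(row); print(r,np.round(row[8:38:1]).astype(int).tolist())
```

```text
4.3667 [ 470.7 -336.   227.9] [-1.7999e+02 -1.0000e-02  2.1200e+00]
rod [260.9 136.7] 0.93 [ 522.3 -335.7   56. ]
rod_grip [264.3 177. ] 0.62 [ 474.2 -341.7   56. ]
[254 156  16  44 640] [261.2375  177.63125]
grip end [ 500.4 -337.6   62. ]
grip end [ 448.  -339.3   62. ]
grip top centroid [ 475.4 -337.9   66. ]
20 [86, 86, 86, 86, 86, 87, 86, 85, 88, 106, 138, 171, 193, 206, 210, 207, 197, 183, 166, 144, 119, 97, 87, 85, 86, 86, 86, 86, 86, 86]
32 [240, 240, 240, 240, 240, 240, 240, 241, 240, 229, 207, 188, 191, 204, 211, 209, 200, 185, 167, 153, 160, 193, 226, 239, 240, 240, 240, 241, 240, 232]
44 [240, 240, 240, 240, 240, 240, 241, 241, 240, 233, 214, 193, 190, 200, 209, 209, 202, 189, 171, 153, 151, 180, 218, 238, 241, 241, 240, 241, 240, 232]
56 [241, 241, 240, 240, 240, 240, 240, 241, 240, 236, 219, 195, 185, 194, 207, 210, 205, 192, 176, 158, 153, 179, 217, 237, 241, 241, 241, 240, 232, 212]
68 [241, 241, 241, 241, 241, 241, 241, 241, 241, 240, 229, 206, 190, 195, 207, 212, 208, 196, 179, 160, 153, 175, 214, 236, 241, 241, 240, 241, 240, 232]
80 [241, 241, 241, 241, 241, 241, 
[... 193 characters left out ...]
 200, 211, 211, 201, 186, 167, 154, 166, 202, 231, 240, 241, 241, 241, 239, 235]
104 [240, 240, 240, 241, 241, 241, 241, 241, 241, 240, 236, 219, 197, 189, 198, 208, 210, 203, 189, 171, 155, 161, 194, 226, 239, 241, 241, 241, 239, 230]
116 [236, 236, 236, 236, 235, 235, 235, 235, 232, 217, 189, 166, 163, 176, 194, 208, 212, 206, 193, 176, 155, 138, 139, 162, 195, 219, 228, 227, 225, 224]
128 [211, 211, 210, 210, 209, 210, 210, 209, 207, 206, 203, 194, 180, 177, 190, 205, 211, 208, 196, 179, 160, 149, 158, 182, 199, 204, 203, 202, 203, 203]
140 [193, 193, 193, 193, 193, 193, 193, 191, 181, 165, 154, 155, 162, 168, 174, 178, 182, 182, 179, 173, 167, 159, 149, 136, 126, 130, 151, 176, 190, 191]
```

Run:
```python
from h import *
p=viewer.grab_frame('wrist')
a=atz(p,[258.35,32],56);b=atz(p,[259.5,104],56);d=a-b;print(a,b,np.degrees(np.arctan2(d[1],d[0])))
for X in(522.3,475.3,470): print(X,a[1]+(X-a[0])*d[1]/d[0])
print(atz(p,[263+0,140],56),atz(p,[(251.5+267.5)/2,140],56))
yaw=np.degrees(np.arctan2(d[1],d[0]))
s=sensors.state(); X=470
plan(s['ee_pos'],s['ee_rot'][2],[X,a[1]+(X-a[0])*d[1]/d[0],80],yaw,5,polar=False)
```

```text
[ 632.63150876 -329.27919636   56.        ] [ 558.64796545 -333.23564575   56.        ] 3.0611148774164274
522.3 -335.17944134255464
475.3 -337.69288031598023
470 -337.9763106683027
[ 518.2842856  -338.84481714   56.        ] [ 518.13598328 -334.72380454   56.        ]
[-0.01, 0.03, 2.96, 0, 0, -0.003, -0.01, 0.03, 2.96, 0, 0, -0.004, 0, 0.02, 2.95, 0, 0, -0.003, -0.01, 0.03, 2.96, 0, 0, -0.004, -0.01, 0.03, 2.96, 0, 0, -0.003]
end [ 470. -338.   80.] 3.04
```

Call:
step_arm(plan=[-0.01,0.03,2.96,0,0,-0.003,-0.01,0.03,2.96,0,0,-0.004,0,0.02,2.95,0,0,-0.003,-0.01,0.03,2.96,0,0,-0.004,-0.01,0.03,2.96,0,0,-0.003], hand=5)

```text
time_s: 4.98
ee_pos: [469.8, -338.3, 79.0]
ee_rot: [180.0, -0.0, 3.0]
force: [1.0, 0.3, -0.1]
gripper_width: 60.6
gripper_force: 0.0
```

Call:
step_arm(plan=[0,0,1.5,0,0,0,0,0,1.39,0,0,0,0,0,0,0,0,0,0,0,0,0,0,0])

```text
time_s: 5.32
ee_pos: [469.6, -338.2, 50.7]
ee_rot: [-179.9, 0.1, 3.0]
force: [0.5, -0.0, 0.3]
gripper_width: 50.3
gripper_force: 0.0
```

Call:
step_arm(plan=[0,0,0,0,0,0,0,0,0,0,0,0,0,0,0,0,0,0,0,0,0,0,0,0], hand=1.5, newtons=30)

```text
time_s: 5.65
ee_pos: [470.1, -338.8, 52.1]
ee_rot: [179.9, -0.1, 3.0]
force: [0.0, 0.5, 0.3]
gripper_width: 25.9
gripper_force: 0.0
```

Call:
step_arm(plan=[0,0,0,0,0,0,0,0,0,0,0,0,0,0,0,0,0,0], newtons=40)

```text
time_s: 5.9
ee_pos: [469.9, -338.8, 51.7]
ee_rot: [180.0, -0.1, 3.0]
force: [-0.2, 0.1, 2.3]
gripper_width: 21.9
gripper_force: 40.0
```

Call:
step_arm(plan=[0,0,-0.6,0,0,0,0,0,-1.5,0,0,0,0,0,-2.5,0,0,0,0,0,-3.5,0,0,0,0,0,-3.7,0,0,0])

```text
time_s: 6.32
ee_pos: [468.3, -337.6, 169.0]
ee_rot: [-179.8, 0.2, 3.0]
force: [0.5, -0.6, -1.5]
gripper_width: 21.6
gripper_force: 40.0
```

Call:
step_arm(plan=[0,0,-3.7,0,0,0,0,0,-2.5,0,0,0,0,0,-1,0,0,0,0,0,0,0,0,0,0,0,0,0,0,0])

```text
time_s: 6.73
ee_pos: [468.9, -338.0, 239.8]
ee_rot: [-179.9, 0.1, 3.0]
force: [-0.4, -0.5, -1.7]
gripper_width: 21.6
gripper_force: 40.0
```

Run:
```python
from h import *
s=sensors.state(); print(np.round(s['ee_pos'],1),s['force'],s['gripper_width'],s['gripper_force'])
plan(s['ee_pos'],s['ee_rot'][2],[450,110,245],85,15)
p=viewer.grab_frame('wrist')
for n in['rod','rod_nose','rod_grip']:
    for q in viewer.pinpoint(n,p)[:1]: print(n,np.round(q['location'],1),round(q['score'],2),atz(p,q['location'],s['ee_pos'][2]+5).round(1))
```

```text
[ 468.9 -338.   239.8] [-0.40868341 -0.53527834 -1.72354326] 21.635838861036557 39.99395728111267
[1.39, -3.1, -0.03, 0, 0, -0.095, 1.47, -3.01, -0.04, 0, 0, -0.096, 1.56, -2.92, -0.03, 0, 0, -0.095, 1.63, -2.83, -0.04, 0, 0, -0.096, 1.72, -2.73, -0.03, 0, 0, -0.095]
[1.78, -2.64, -0.04, 0, 0, -0.096, 1.84, -2.54, -0.03, 0, 0, -0.095, 1.91, -2.44, -0.04, 0, 0, -0.096, 1.96, -2.34, -0.03, 0, 0, -0.095, 2.01, -2.24, -0.03, 0, 0, -0.095]
[2.05, -2.14, -0.04, 0, 0, -0.096, 2.1, -2.04, -0.03, 0, 0, -0.095, 2.13, -1.94, -0.04, 0, 0, -0.096, 2.17, -1.84, -0.03, 0, 0, -0.095, 2.19, -1.74, -0.04, 0, 0, -0.096]
end [450. 110. 245.] 85.02
rod [259.9 154.4] 0.95 [ 520.5 -335.   244.8]
rod_grip [257.6 236.8] 0.71 [ 471.5 -336.2  244.8]
```

Call:
step_arm(plan=[1.39,-3.1,-0.03,0,0,-0.095,1.47,-3.01,-0.04,0,0,-0.096,1.56,-2.92,-0.03,0,0,-0.095,1.63,-2.83,-0.04,0,0,-0.096,1.72,-2.73,-0.03,0,0,-0.095])

```text
time_s: 7.35
ee_pos: [510.2, -177.2, 241.3]
ee_rot: [-179.9, 0.1, 30.6]
force: [0.2, 0.1, -1.4]
gripper_width: 21.8
gripper_force: 40.0
```

Call:
step_arm(plan=[1.78,-2.64,-0.04,0,0,-0.096,1.84,-2.54,-0.03,0,0,-0.095,1.91,-2.44,-0.04,0,0,-0.096,1.96,-2.34,-0.03,0,0,-0.095,2.01,-2.24,-0.03,0,0,-0.095])

```text
time_s: 7.77
ee_pos: [501.2, -23.2, 243.2]
ee_rot: [-179.9, 0.1, 57.9]
force: [1.0, -0.1, -1.1]
gripper_width: 22.0
gripper_force: 40.0
```

Call:
step_arm(plan=[2.05,-2.14,-0.04,0,0,-0.096,2.1,-2.04,-0.03,0,0,-0.095,2.13,-1.94,-0.04,0,0,-0.096,2.17,-1.84,-0.03,0,0,-0.095,2.19,-1.74,-0.04,0,0,-0.096])

```text
time_s: 8.18
ee_pos: [449.8, 110.8, 245.1]
ee_rot: [-179.9, 0.0, 85.3]
force: [0.9, 0.4, -1.7]
gripper_width: 21.5
gripper_force: 40.0
```

Call:
step_arm(plan=[0,0,0,0,0,0,0,0,0,0,0,0,0,0,0,0,0,0,0,0,0,0,0,0])

```text
time_s: 8.52
ee_pos: [451.1, 108.8, 245.9]
ee_rot: [-180.0, 0.0, 84.9]
force: [0.2, 0.2, -1.2]
gripper_width: 21.7
gripper_force: 40.0
```

Run:
```python
from h import *
p=viewer.grab_frame('wrist'); save(p,'w2')
s=sensors.state(); print(np.round(s['ee_pos'],2),np.round(s['ee_rot'],2))
for n,z in[('cutter',0),('near_bore',95),('far_bore',95),('knuckle_home',95),('keeper_tab',130),('rod',250),('rod_nose',250)]:
    for q in viewer.pinpoint(n,p)[:2]: print(n,np.round(q['location'],1),round(q['score'],2),atz(p,q['location'],z).round(1))
```

```text
[451.14 108.69 245.94] [-1.7997e+02  2.0000e-02  8.4910e+01]
cutter [307.  129.6] 0.62 [525.6 159.5   0. ]
near_bore [314.2 200.4] 0.58 [514.4  82.7  95. ]
far_bore [325.6  65.4] 0.74 [531.9 227.2  95. ]
far_bore [260.6 234.7] 0.56 [448.5  45.4  95. ]
knuckle_home [320.7 128.8] 0.69 [524.7 163.5  95. ]
keeper_tab [302.5 226. ] 0.48 [494.6  66.5 130. ]
rod [260.1 158. ] 0.65 [457.1 158.1 250. ]
```

View pics/w2.png

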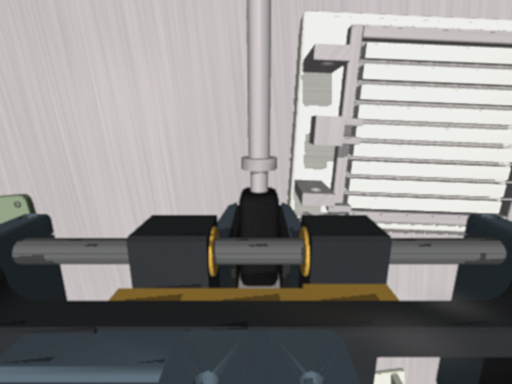

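Call:
step_arm(plan=[3,0,0,0,0,0,3,0,0,0,0,0,1,0,0,0,0,0,0,0,0,0,0,0,0,0,0,0,0,0])

```text
time_s: 9.33
ee_pos: [456.6, 179.1, 246.1]
ee_rot: [-180.0, 0.1, 85.1]
force: [1.1, 0.6, -1.6]
gripper_width: 21.4
gripper_force: 40.0
```

Call:
step_arm(plan=[0,0,0,0,0,0,0,0,0,0,0,0])

```text
time_s: 9.5
ee_pos: [456.7, 178.3, 246.4]
ee_rot: [-180.0, 0.0, 85.0]
force: [0.5, -0.4, -1.5]
gripper_width: 21.7
gripper_force: 40.0
```

Run:
```python
from h import *
import pickle
p=viewer.grab_frame('wrist'); pickle.dump(p,open('w3.pkl','wb'))
s=sensors.state(); print(np.round(s['ee_pos'],2),np.round(s['ee_rot'],2))
for n,z in[('cutter',0),('near_bore',95),('far_bore',95),('knuckle_home',95),('keeper_tab',135)]:
    for q in viewer.pinpoint(n,p)[:2]: print(n,np.round(q['location'],1),round(q['score'],2),atz(p,q['location'],z).round(1))
save({'img':cv2.resize(p['img'][70:270,230:430],(800,800),interpolation=cv2.INTER_CUBIC)[0:]},'tmp')
save({'img':cv2.resize(p['img'][80:260,270:430],(533,600),interpolation=cv2.INTER_CUBIC)},'w3')
```

```text
[456.73 178.31 246.41] [1.800e+02 2.000e-02 8.495e+01]
cutter [310.1 175.4] 0.65 [533.  161.9   0. ]
far_bore [323.5 133.9] 0.64 [533.3 227.3  95. ]
knuckle_home [316.  190.4] 0.97 [522.7 163.9  95. ]
keeper_tab [315.8 186.8] 0.52 [515.  178.6 135. ]
```

View pics/w3.png

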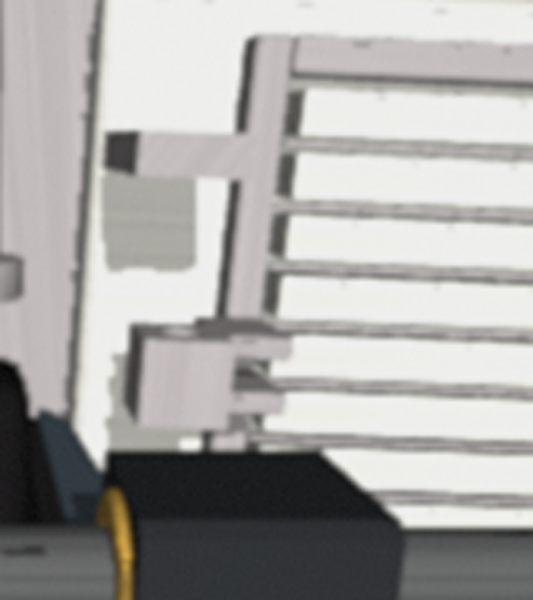

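Run:
```python
from h import *
im=cv2.imread('pics/w2.png')
cv2.imwrite('pics/w2c.png',np.hstack([cv2.resize(im[30:130,285:365],(400,500),interpolation=cv2.INTER_CUBIC),cv2.resize(im[125:225,285:365],(400,500),interpolation=cv2.INTER_CUBIC)]))
```

```text
(no output)
```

View pics/w2c.png

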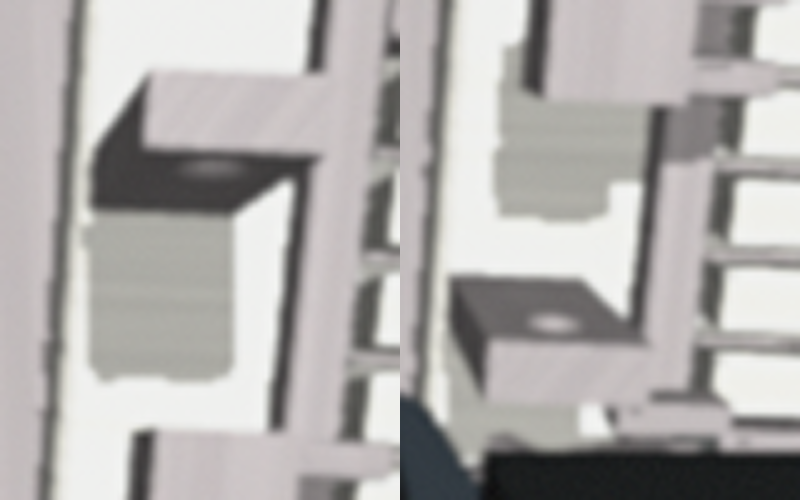

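Run:
```python
from h import *
import pickle
from scipy.optimize import least_squares
p3=pickle.load(open('w3.pkl','rb'))
e3=np.array([456.73,178.31,246.41]);e2=np.array([451.14,108.69,245.94])
p2=dict(p3);p2['position']=np.array(p3['position'])+e2-e3
obs=[(p2,*o) for o in [
((314.6,44.4),(-18,81,113)),((313.2,59.4),(-18,67,113)),((349.6,61),(18,67,113)),((327.6,63.4),(0,67,95)),
((302.6,193),(-18,-67,113)),((334,194),(18,-67,113)),((302.6,205.4),(-18,-81,113)),((334.6,205.4),(18,-81,113)),
((295.4,180.2),(-18,-67,40)),((321.6,181),(18,-67,40)),((315.4,189.6),(0,-67,95)),((303.4,72.4),(-18,67,40)),((331.6,72.4),(18,67,40))]]
obs+=[(p3,(311.1,132.5),(-18,67,113)),(p3,(311.4,119.9),(-18,81,113))]
def T(v,X): return R.from_euler('z',v[2],degrees=True).apply(X)+[v[0],v[1],v[3]]
f=lambda v:np.ravel([np.array(proj(p,T(v,X)))-uv for p,uv,X in obs])
r=least_squares(f,[520,165,-6,0],loss='soft_l1');print(r.x.round(2));print(f(r.x).reshape(-1,2).round(1).tolist())
v=r.x
r0=least_squares(lambda w:f([*w,0]),[520,165,-6]);print('z0',r0.x.round(2))
# knuckle
for uv,X in [((315,145),(-15,-15,110)),((343,145.6),(15,-15,110)),((315.6,116.4),(-15,15,110))]:
    q=atz(p2,uv,110+v[3])-[v[0],v[1],0]; print('knuckle',R.from_euler('z',-v[2],degrees=True).apply(q).round(1),X)
# rod in hand, tool frame
im=cv2.cvtColor(cv2.imread('pics/w2.png'),cv2.COLOR_BGR2GRAY)
Rt=rot([179.97,.02,84.91])
for r_ in (10,30,60,90,120,145):
    row=cv2.GaussianBlur(im,(3,3),0)[r_,235:285].astype(float);d=np.gradient(row)
    print(r_,row.astype(int)[5:45].tolist())
pickle.dump((p2,v),open('fit.pkl','wb'))
```

```text
[ 5.2559e+02  1.6184e+02 -7.1200e+00 -4.4000e-01]
[[0.1, -0.6], [0.2, 0.2], [0.8, 0.1], [-0.2, 0.6], [0.4, -0.0], [1.9, 0.1], [-0.6, -0.2], [-0.0, 0.9], [-0.8, -1.1], [-0.4, -0.9], [0.7, -0.1], [-1.4, -0.1], [-0.4, 1.1], [-0.5, 0.5], [0.3, -0.9]]
z0 [525.45 161.84  -7.18]
knuckle [ -8.8 -15.1 109.6] (-15, -15, 110)
knuckle [ 20.8 -14.6 109.6] (15, -15, 110)
knuckle [-10.7  14.  109.6] (-15, 15, 110)
10 [197, 196, 195, 194, 192, 182, 160, 141, 140, 152, 165, 176, 185, 191, 196, 199, 202, 206, 208, 207, 201, 194, 186, 180, 175, 169, 162, 152, 139, 130, 138, 164, 185, 192, 192, 191, 191, 193, 194, 193]
30 [198, 199, 198, 197, 194, 185, 166, 146, 140, 149, 163, 175, 184, 191, 195, 199, 202, 206, 208, 206, 200, 193, 186, 181, 175, 169, 162, 151, 138, 129, 140, 166, 187, 194, 195, 194, 192, 192, 193, 194]
60 [190, 192, 195, 198, 199, 194, 179, 156, 142, 147, 161, 173, 183, 190, 196, 199, 202, 204, 206, 204, 199, 193, 186, 180, 174, 168, 161, 150, 137, 131, 143, 166, 184, 191, 194, 194, 194, 193, 193, 192]
90 [190, 189, 189, 191, 194, 194, 183, 161, 142, 143, 156, 170, 181, 189, 195, 199, 201, 203, 204, 202, 198, 192, 186, 180, 175, 168, 159, 147, 135, 135, 153, 177, 189, 191, 189, 189, 190, 191, 192, 192]
120 [189, 189, 190, 190, 191, 191, 185, 169, 150, 144, 154, 167, 179, 188, 194, 198, 201, 202, 202, 200, 196, 191, 185, 180, 174, 167, 157, 144, 133, 139, 163, 184, 193, 196, 195, 193, 190, 188, 189, 191]
145 [191, 190, 189, 189, 190, 191, 189, 177, 156, 144, 150, 164, 177, 187, 193, 198, 201, 201, 201, 199, 195, 190, 184, 179, 173, 166, 156, 142, 133, 142, 166, 185, 192, 192, 193, 195, 195, 193, 190, 189]
```

```bash
cat > pitch.py <<'E'
from h import *
import pickle
def edges(im,lo,hi,c0=228,c1=290):
    g=cv2.GaussianBlur(im,(0,0),1.0).astype(float);out=[]
    for r in range(lo,hi):
        d=np.gradient(g[r]); mid=259
        L=c0+np.argmin(d[c0:mid]);Q=mid+np.argmax(d[mid:c1])
        sub=lambda k:k+0.5*(d[k-1]-d[k+1])/(d[k-1]-2*d[k]+d[k+1])
        out.append((r,sub(L),sub(Q)))
    return np.array(out)
def rodfit(im,p,ee,Rt,lo=5,hi=148):
    e=edges(im,lo,hi);r=e[:,0]
    def rob(y):
        k=np.ones(len(r),bool)
        for _ in range(5):
            a=np.polyfit(r[k],y[k],1);k=abs(np.polyval(a,r)-y)<max(.25,2*np.std((np.polyval(a,r)-y)[k]))
        return a,k.sum(),np.std((np.polyval(a,r)-y)[k])
    A=rob(e[:,1]);B=rob(e[:,2]);print(A,B)
    Rc=rot(p['attitude'])
    n=[]
    for a in(A[0],B[0]):
        ds=[ray(p,[np.polyval(a,q),q])[1] for q in(5.,145.)];n.append(np.cross(*ds)/np.linalg.norm(np.cross(*ds)))
    d=np.cross(n[0],n[1]);d/=np.linalg.norm(d)
    d=Rt.T@d;d*=np.sign(d[0]);print('rod dir in tool',d.round(4),'pitch deg (nose toward tool z/down +)',np.degrees(np.arcsin(d[2])).round(2),'yaw',np.degrees(np.arctan2(d[1],d[0])).round(2))
    # axis position: distance from camera with radius 6: axis plane
    h=np.arccos(abs(n[0]@n[1]))/2; dist=6/np.sin(h)
    nb=(n[0]*np.sign(n[0]@n[1])+n[1]); nb/=np.linalg.norm(nb)
    dw=Rt@d; u=np.cross(nb,dw); u*=-np.sign(u[2])
    X=np.array(p['position'])+u*dist
    x=Rt.T@(X-ee);print('axis pt in tool',x.round(1), 'at tool x=-5..',(x+d*(0-x[0])/d[0]).round(2),'nose',(x+d*(234-x[0])/d[0]).round(2))
E
python3 - <<'E'
from pitch import *
p2,v=pickle.load(open('fit.pkl','rb'))
rodfit(cv2.imread('pics/w2.png',0),p2,np.array([451.14,108.69,245.94]),rot([179.97,.02,84.91]))
p3=pickle.load(open('w3.pkl','rb'))
rodfit(cv2.cvtColor(p3['img'],cv2.COLOR_RGB2GRAY),p3,np.array([456.73,178.31,246.41]),rot([180,.02,84.95]))
E
```

```text
(array([1.15397043e-02, 2.45596260e+02]), np.int64(138), np.float64(0.11061665230827189)) (array([-8.64231710e-03,  2.71202076e+02]), np.int64(143), np.float64(0.12501640488396842))
rod dir in tool [ 1.     -0.002  -0.0017] pitch deg (nose toward tool z/down +) -0.09 yaw -0.12
axis pt in tool [70.2  0.7 -9.9] at tool x=-5.. [ 0.    0.83 -9.79] nose [234.     0.36 -10.18]
(array([9.09640333e-03, 2.45818621e+02]), np.int64(119), np.float64(0.16823667901814857)) (array([-9.55407713e-03,  2.71254107e+02]), np.int64(134), np.float64(0.09823675108176896))
rod dir in tool [9.998e-01 4.000e-04 1.790e-02] pitch deg (nose toward tool z/down +) 1.02 yaw 0.02
axis pt in tool [ 67.3   0.7 -10. ] at tool x=-5.. [  0.     0.67 -11.24] nose [234.     0.77  -7.06]
```

Run:
```python
from h import *
s=sensors.state()
plan(s['ee_pos'],s['ee_rot'][2],[482,-180.4,246],82.9,10,polar=False)
plan([482,-180.4,246],82.9,[482,-180.4,90.4],82.9,5,polar=False)
```

```text
[-3.56, 0.56, 0, 0, 0, 0.004, -3.55, 0.58, 0.01, 0, 0, 0.003, -3.55, 0.59, 0, 0, 0, 0.004, -3.56, 0.61, 0.01, 0, 0, 0.004, -3.54, 0.61, 0, 0, 0, 0.003]
[-3.55, 0.63, 0.01, 0, 0, 0.004, -3.54, 0.65, 0, 0, 0, 0.003, -3.54, 0.65, 0, 0, 0, 0.004, -3.54, 0.67, 0.01, 0, 0, 0.004, -3.54, 0.68, 0, 0, 0, 0.003]
end [ 482.  -180.4  246. ] 82.92
[0, 0, 3.11, 0, 0, 0, 0, 0, 3.11, 0, 0, 0, 0, 0, 3.12, 0, 0, 0, 0, 0, 3.11, 0, 0, 0, 0, 0, 3.11, 0, 0, 0]
end [ 482.  -180.4   90.4] 82.9
```

Call:
step_arm(plan=[-3.56,0.56,0,0,0,0.004,-3.55,0.58,0.01,0,0,0.003,-3.55,0.59,0,0,0,0.004,-3.56,0.61,0.01,0,0,0.004,-3.54,0.61,0,0,0,0.003])

```text
time_s: 10.22
ee_pos: [469.3, -2.0, 246.3]
ee_rot: [180.0, -0.0, 84.0]
force: [1.1, -0.4, -1.7]
gripper_width: 22.0
gripper_force: 40.0
```

Call:
step_arm(plan=[-3.55,0.63,0.01,0,0,0.004,-3.54,0.65,0,0,0,0.003,-3.54,0.65,0,0,0,0.004,-3.54,0.67,0.01,0,0,0.004,-3.54,0.68,0,0,0,0.003])

```text
time_s: 10.63
ee_pos: [482.0, -182.0, 246.1]
ee_rot: [180.0, 0.0, 82.9]
force: [0.8, -0.3, -1.3]
gripper_width: 21.8
gripper_force: 40.0
```

Call:
step_arm(plan=[0,0,3.11,0,0,0,0,0,3.11,0,0,0,0,0,3.12,0,0,0,0,0,3.11,0,0,0,0,0,3.11,0,0,0])

```text
time_s: 11.05
ee_pos: [482.3, -180.4, 89.2]
ee_rot: [179.9, 0.0, 82.9]
force: [1.0, -0.5, -1.5]
gripper_width: 22.0
gripper_force: 40.0
```

Call:
step_arm(plan=[0,0,0,0,0,0,0,0,0,0,0,0,0,0,0,0,0,0,0,0,0,0,0,0,0,0,0,0,0,0])

```text
time_s: 11.47
ee_pos: [483.6, -180.5, 92.3]
ee_rot: [179.8, 0.1, 83.0]
force: [-0.5, 0.1, -0.5]
gripper_width: 21.9
gripper_force: 40.0
```

```bash
cat > st.py <<'E'
from h import *
def cut(v=(524.9,161.9,-7.12)):
    s=sensors.state();Q=R.from_euler('z',-v[2],degrees=True)
    e=np.array(s['ee_pos']);n=e+rot(s['ee_rot'])@[234,0,-4.6]
    print('t',round(s['time_s'],2),'ee',e.round(2),'rpy',np.round(s['ee_rot'],2))
    print('nose in cutter',Q.apply(n-[v[0],v[1],0]).round(2),'grip',Q.apply(e-[v[0],v[1],-4.6]).round(2),'F cutter',Q.apply(s['force']).round(2),'M',Q.apply(s['torque']).round(2),'w',round(s['gripper_width'],1))
if __name__=='__main__': cut()
E
python3 st.py
python3 - <<'E'
from pitch import *
p=viewer.grab_frame('wrist');s=sensors.state();rodfit(cv2.cvtColor(p['img'],cv2.COLOR_RGB2GRAY),p,np.array(s['ee_pos']),rot(s['ee_rot']))
a=viewer.grab_frame('scene');b=viewer.grab_frame('side')
im=[cv2.resize(a['img'][150:230,215:315],(500,400),interpolation=cv2.INTER_CUBIC)]
n=np.array(s['ee_pos'])+rot(s['ee_rot'])@[234,0,-4.6]
print(n,proj(a,n),proj(b,n))
for c in(a,b): print([ (q['location'],q['score']) for q in viewer.pinpoint('rod_nose',c)[:1]])
E
```

```text
t 11.47 ee [ 483.57 -180.47   92.34] rpy [1.7976e+02 5.0000e-02 8.2960e+01]
nose in cutter [   1.09 -110.85   96.71] grip [   1.42 -344.86   96.94] F cutter [-0.45 -0.01 -0.52] M [-0.28  0.03 -0.06] w 21.9
(array([1.00044241e-02, 2.45635452e+02]), np.int64(143), np.float64(0.1531803020850995)) (array([-8.57601200e-03,  2.71460221e+02]), np.int64(139), np.float64(0.2645486211484628))
rod dir in tool [ 9.997e-01 -4.000e-04  2.270e-02] pitch deg (nose toward tool z/down +) 1.3 yaw -0.02
axis pt in tool [ 66.6   1.1 -12.9] at tool x=-5.. [  0.    1.1 -14.4] nose [234.     1.    -9.09]
[511.98542811  51.84054209  96.48229183] [np.float64(256.08163004457685), np.float64(180.60557175787545)] [np.float64(261.6465814393974), np.float64(198.7665052495909)]
[([253.4, 177.4], 0.67)]
[([262.0, 199.2], 0.41)]
```

Call:
step_arm(plan=[0,0,0,0,0,0,0,0,0,0,0,0,0,0,0,0,0,0,0,0,0,0,0,0])

```text
time_s: 12.05
ee_pos: [482.2, -180.0, 90.3]
ee_rot: [-180.0, -0.0, 83.0]
force: [-0.6, -0.8, -1.5]
gripper_width: 21.5
gripper_force: 40.0
```

```bash
python3 st.py
```

```text
t 12.05 ee [ 482.18 -179.96   90.27] rpy [-1.7999e+02 -1.0000e-02  8.2950e+01]
nose in cutter [  -0.32 -110.52   94.91] grip [-2.0000e-02 -3.4452e+02  9.4870e+01] F cutter [-0.51 -0.86 -1.52] M [-0.26  0.08 -0.04] w 21.5
```

Call:
step_arm(plan=[0.6,0,0,0,0,0,0.8,0,0,0,0,0,0.7,0,0,0,0,0,0.4,0,0,0,0,0,0.2,0,0,0,0,0])

```text
time_s: 12.47
ee_pos: [485.5, -152.1, 90.3]
ee_rot: [-180.0, -0.0, 83.0]
force: [-0.7, -0.2, -0.9]
gripper_width: 22.0
gripper_force: 40.0
```

Call:
step_arm(plan=[0.1,0,0,0,0,0,0.1,0,0,0,0,0,0.1,0,0,0,0,0,0.1,0,0,0,0,0,0.1,0,0,0,0,0])

```text
time_s: 12.88
ee_pos: [486.1, -148.3, 90.3]
ee_rot: [180.0, -0.0, 82.9]
force: [-0.3, 0.5, -1.1]
gripper_width: 21.5
gripper_force: 40.0
```

```bash
python3 st.py
```

```text
t 12.88 ee [ 486.12 -148.3    90.32] rpy [180.    -0.    82.94]
nose in cutter [ -0.26 -78.61  94.93] grip [-3.0000e-02 -3.1261e+02  9.4920e+01] F cutter [-0.38  0.41 -1.12] M [-0.23  0.01 -0.01] w 21.5
```

Call:
step_arm(plan=[0.15,0,0,0,0,0,0.15,0,0,0,0,0,0.15,0,0,0,0,0,0.15,0,0,0,0,0,0.15,0,0,0,0,0])

```text
time_s: 13.3
ee_pos: [487.1, -140.6, 90.3]
ee_rot: [180.0, -0.0, 83.0]
force: [0.3, 0.2, -1.7]
gripper_width: 21.8
gripper_force: 40.0
```

```bash
python3 st.py
```

```text
t 13.3 ee [ 487.08 -140.63   90.31] rpy [ 1.800e+02 -1.000e-02  8.295e+01]
nose in cutter [ -0.33 -70.89  94.94] grip [-3.0000e-02 -3.0489e+02  9.4910e+01] F cutter [ 0.26  0.28 -1.65] M [-0.23  0.07 -0.01] w 21.8
```

Call:
step_arm(plan=[0.3,0,0,0,0,0,0.4,0,0,0,0,0,0.4,0,0,0,0,0,0.4,0,0,0,0,0,0.4,0,0,0,0,0])

```text
time_s: 13.72
ee_pos: [489.5, -121.4, 90.3]
ee_rot: [180.0, -0.0, 83.0]
force: [-0.2, 0.3, -2.4]
gripper_width: 21.7
gripper_force: 40.0
```

Call:
step_arm(plan=[0.5,0,0,0,0,0,0.5,0,0,0,0,0,0.5,0,0,0,0,0,0.4,0,0,0,0,0,0.2,0,0,0,0,0])

```text
time_s: 14.13
ee_pos: [492.0, -100.4, 90.3]
ee_rot: [-180.0, -0.0, 83.0]
force: [-1.0, -0.2, -0.7]
gripper_width: 21.1
gripper_force: 40.0
```

```bash
python3 st.py
python3 - <<'E'
from h import *
p=viewer.grab_frame('wrist')
save({'img':cv2.resize(p['img'][0:200,160:400],(720,600),interpolation=cv2.INTER_CUBIC)},'w4')
E
```

```text
t 14.13 ee [ 492.03 -100.43   90.32] rpy [-1.800e+02 -1.000e-02  8.298e+01]
nose in cutter [ -0.53 -30.38  94.96] grip [-1.1000e-01 -2.6438e+02  9.4920e+01] F cutter [-0.93 -0.31 -0.73] M [-0.23  0.08 -0.01] w 21.1
```

View pics/w4.png

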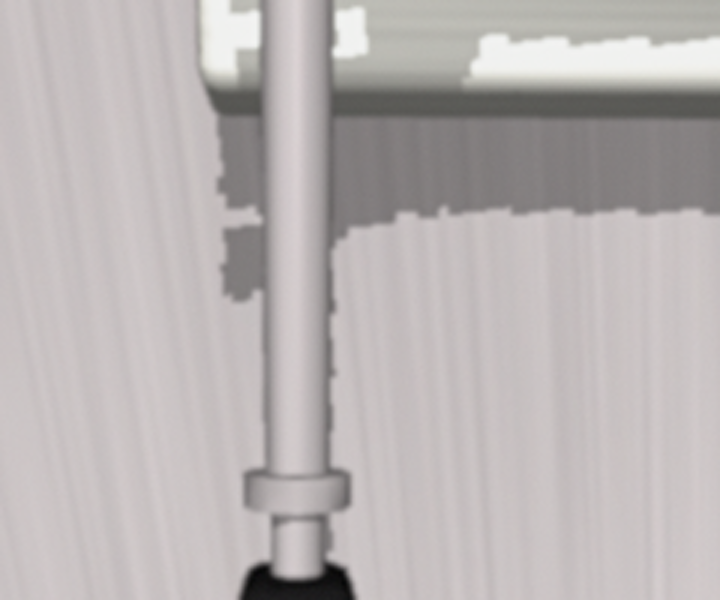

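Call:
step_arm(plan=[0,-0.32,0,0,0,0.019,0.01,-0.32,0,0,0,0.017,0.02,-0.32,0,0,0,0.017,0.02,-0.32,0,0,0,0.017,0.03,-0.32,0,0,0,0.017])

```text
time_s: 14.6
ee_pos: [475.5, -97.9, 90.3]
ee_rot: [-180.0, 0.0, 77.9]
force: [-1.4, 0.6, -0.8]
gripper_width: 22.0
gripper_force: 40.0
```

Call:
step_arm(plan=[0,0,0,0,0,0,0,0,0,0,0,0,0,0,0,0,0,0])

```text
time_s: 14.85
ee_pos: [476.0, -97.9, 90.3]
ee_rot: [-180.0, 0.0, 78.0]
force: [-1.7, -0.4, -1.2]
gripper_width: 21.9
gripper_force: 40.0
```

```bash
python3 st.py
```

```text
t 14.85 ee [476.01 -97.87  90.3 ] rpy [-1.7997e+02  1.0000e-02  7.8000e+01]
nose in cutter [  3.61 -30.68  94.85] grip [ -16.31 -263.83   94.9 ] F cutter [-1.66 -0.6  -1.15] M [-0.17  0.36  0.34] w 21.9
```

Call:
step_arm(plan=[0.3,0,0,0,0,0,0.3,0,0,0,0,0,0.3,0,0,0,0,0,0.1,0,0,0,0,0,0.1,0,0,0,0,0])

```text
time_s: 15.27
ee_pos: [478.6, -86.7, 90.3]
ee_rot: [-180.0, 0.0, 78.0]
force: [-1.9, -0.9, -0.5]
gripper_width: 22.2
gripper_force: 40.0
```

Call:
step_arm(plan=[0.1,0,0,0,0,0,0.1,0,0,0,0,0,0.1,0,0,0,0,0,0.1,0,0,0,0,0,0.1,0,0,0,0,0])

```text
time_s: 15.68
ee_pos: [479.5, -82.1, 90.3]
ee_rot: [-180.0, -0.0, 78.0]
force: [-2.5, -2.5, 0.1]
gripper_width: 22.1
gripper_force: 40.0
```

```bash
python3 st.py
```

```text
t 15.68 ee [479.55 -82.07  90.32] rpy [-179.99   -0.     77.97]
nose in cutter [  5.27 -14.57  94.92] grip [ -14.76 -247.71   94.92] F cutter [-2.2  -2.76  0.09] M [-0.26  0.48  0.39] w 22.1
```

Call:
step_arm(plan=[0.08,0,0,0,0,0,0.08,0,0,0,0,0,0.08,0,0,0,0,0,0.08,0,0,0,0,0])

```text
time_s: 16.02
ee_pos: [480.2, -78.9, 90.3]
ee_rot: [-180.0, -0.0, 78.0]
force: [-2.9, -1.8, 0.6]
gripper_width: 21.9
gripper_force: 40.0
```

```bash
python3 st.py
```

```text
t 16.02 ee [480.23 -78.93  90.31] rpy [-179.99   -0.     77.97]
nose in cutter [  5.54 -11.37  94.91] grip [ -14.47 -244.51   94.91] F cutter [-2.63 -2.11  0.55] M [-0.24  0.51  0.42] w 21.9
```

Call:
step_arm(plan=[0.15,0,0,0,0,0,0.15,0,0,0,0,0,0.15,0,0,0,0,0,0.15,0,0,0,0,0])

```text
time_s: 16.35
ee_pos: [481.5, -73.0, 90.3]
ee_rot: [-180.0, -0.0, 78.0]
force: [-2.4, -0.9, -0.7]
gripper_width: 22.0
gripper_force: 40.0
```

```bash
python3 st.py
python3 - <<'E'
from h import *
p=viewer.grab_frame('wrist'); q=viewer.grab_frame('side')
save({'img':np.hstack([cv2.resize(p['img'][0:150,200:330],(400,461),interpolation=cv2.INTER_CUBIC),cv2.resize(q['img'][185:255,215:275],(395,461),interpolation=cv2.INTER_CUBIC)])},'w5')
E
```

```text
t 16.35 ee [481.52 -72.97  90.3 ] rpy [-179.99   -0.     77.97]
nose in cutter [ 6.08 -5.29 94.91] grip [ -13.94 -238.43   94.9 ] F cutter [-2.32 -1.15 -0.67] M [-0.28  0.49  0.39] w 22.0
```

View pics/w5.png

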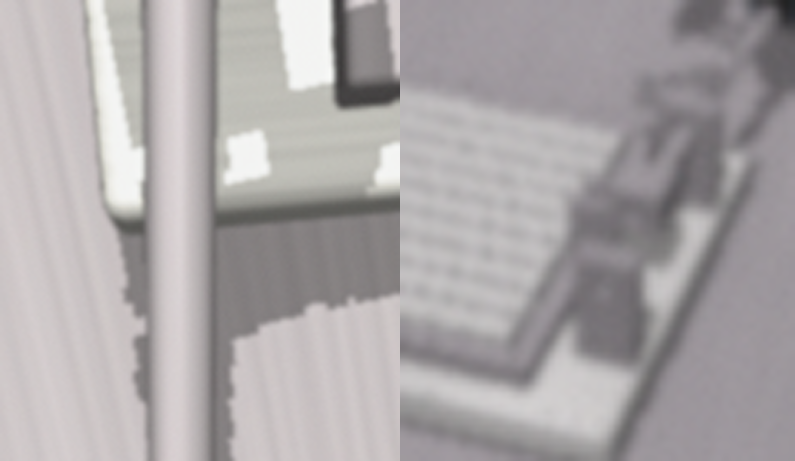

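Call:
step_arm(plan=[-0.02,0.28,0,0,0,-0.017,-0.02,0.28,0,0,0,-0.017,-0.01,0.28,0,0,0,-0.017,-0.01,0.28,0,0,0,-0.017,0,0.27,0,0,0,-0.017])

```text
time_s: 16.87
ee_pos: [495.6, -75.8, 90.3]
ee_rot: [180.0, -0.1, 82.9]
force: [-1.8, 2.6, -0.8]
gripper_width: 21.6
gripper_force: 40.0
```

Call:
step_arm(plan=[0,0,0,0,0,0,0,0,0,0,0,0,0,0,0,0,0,0])

```text
time_s: 17.12
ee_pos: [495.4, -76.3, 90.5]
ee_rot: [180.0, 0.0, 82.8]
force: [-2.2, 1.7, 0.1]
gripper_width: 22.1
gripper_force: 40.0
```

```bash
python3 st.py
```

```text
t 17.12 ee [495.42 -76.33  90.46] rpy [1.7996e+02 1.0000e-02 8.2840e+01]
nose in cutter [ 0.45 -6.05 95.02] grip [   0.28 -240.05   95.06] F cutter [-2.4   1.42  0.11] M [0.37 0.34 0.25] w 22.1
```

Call:
step_arm(plan=[0.3,0,0,0,0,0,0.3,0,0,0,0,0,0.3,0,0,0,0,0,0.3,0,0,0,0,0,0.3,0,0,0,0,0])

```text
time_s: 17.53
ee_pos: [497.2, -61.2, 90.4]
ee_rot: [180.0, 0.0, 82.8]
force: [-2.4, -1.7, -0.2]
gripper_width: 21.6
gripper_force: 40.0
```

```bash
python3 st.py
```

```text
t 17.53 ee [497.16 -61.16  90.44] rpy [1.7997e+02 1.0000e-02 8.2830e+01]
nose in cutter [ 0.31  9.22 94.99] grip [ 1.2000e-01 -2.2478e+02  9.5040e+01] F cutter [-2.17 -1.95 -0.19] M [-0.3   0.26  0.21] w 21.6
```

Call:
step_arm(plan=[0.4,0,0,0,0,0,0.4,0,0,0,0,0,0.4,0,0,0,0,0,0.4,0,0,0,0,0,0.4,0,0,0,0,0])

```text
time_s: 17.95
ee_pos: [499.6, -41.0, 90.4]
ee_rot: [180.0, -0.0, 82.8]
force: [-1.3, -1.8, 0.6]
gripper_width: 21.6
gripper_force: 40.0
```

Call:
step_arm(plan=[0.4,0,0,0,0,0,0.4,0,0,0,0,0,0.4,0,0,0,0,0,0.4,0,0,0,0,0,0.4,0,0,0,0,0])

```text
time_s: 18.37
ee_pos: [502.0, -21.2, 90.4]
ee_rot: [180.0, -0.0, 82.8]
force: [-1.1, -2.9, 0.1]
gripper_width: 21.9
gripper_force: 40.0
```

Call:
step_arm(plan=[0.2,0,0,0,0,0,0.15,0,0,0,0,0,0.1,0,0,0,0,0,0.1,0,0,0,0,0,0.1,0,0,0,0,0])

```text
time_s: 18.78
ee_pos: [502.8, -15.2, 90.4]
ee_rot: [-180.0, 0.0, 82.8]
force: [-2.3, -3.3, 1.3]
gripper_width: 21.9
gripper_force: 40.0
```

```bash
python3 st.py
```

```text
t 18.78 ee [502.76 -15.19  90.35] rpy [-180.      0.     82.83]
nose in cutter [ 0.2  55.53 94.95] grip [-2.0000e-02 -1.7847e+02  9.4950e+01] F cutter [-1.85 -3.58  1.26] M [-0.49  0.23 -0.02] w 21.9
```

Call:
step_arm(plan=[0.15,0,0,0,0,0,0.15,0,0,0,0,0,0.15,0,0,0,0,0,0.15,0,0,0,0,0,0.1,0,0,0,0,0])

```text
time_s: 19.2
ee_pos: [503.7, -8.0, 90.3]
ee_rot: [180.0, -0.0, 82.8]
force: [-1.4, -4.2, 0.8]
gripper_width: 21.6
gripper_force: 40.0
```

Call:
step_arm(plan=[0.1,0,0,0,0,0,0.1,0,0,0,0,0,0.1,0,0,0,0,0,0.1,0,0,0,0,0])

```text
time_s: 19.53
ee_pos: [504.1, -4.1, 90.3]
ee_rot: [-180.0, -0.0, 82.8]
force: [-2.4, -3.1, 2.3]
gripper_width: 21.7
gripper_force: 40.0
```

```bash
python3 st.py
```

```text
t 19.53 ee [504.15  -4.14  90.33] rpy [-180.     -0.     82.84]
nose in cutter [ 0.15 66.67 94.94] grip [-1.0000e-02 -1.6733e+02  9.4930e+01] F cutter [-2.04 -3.39  2.31] M [-0.49  0.28 -0.03] w 21.7
```

Call:
step_arm(plan=[0.08,0,-0.02,0,0,0,0.08,0,-0.02,0,0,0,0.08,0,0,0,0,0,0.08,0,0,0,0,0,0.08,0,0,0,0,0])

```text
time_s: 19.95
ee_pos: [504.7, 0.0, 90.6]
ee_rot: [180.0, -0.0, 82.8]
force: [-1.0, -0.3, -0.6]
gripper_width: 22.3
gripper_force: 40.0
```

```bash
python3 st.py
```

```text
t 19.95 ee [5.0472e+02 1.0000e-02 9.0630e+01] rpy [ 1.800e+02 -2.000e-02  8.285e+01]
nose in cutter [ 0.18 70.86 95.3 ] grip [ 4.0000e-02 -1.6314e+02  9.5230e+01] F cutter [-0.95 -0.44 -0.63] M [-0.38  0.18 -0.01] w 22.3
```

Call:
step_arm(plan=[0.12,0,0,0,0,0,0.15,0,0,0,0,0,0.2,0,0,0,0,0,0.2,0,0,0,0,0,0.2,0,0,0,0,0])

```text
time_s: 20.37
ee_pos: [505.8, 8.7, 90.7]
ee_rot: [180.0, -0.0, 82.8]
force: [-0.6, -0.6, -0.6]
gripper_width: 21.7
gripper_force: 40.0
```

Call:
step_arm(plan=[0.2,0,0,0,0,0,0.2,0,0,0,0,0,0.2,0,0,0,0,0,0.2,0,0,0,0,0,0.15,0,0,0,0,0])

```text
time_s: 20.78
ee_pos: [507.0, 18.1, 90.7]
ee_rot: [180.0, -0.0, 82.8]
force: [-1.1, -1.8, -1.6]
gripper_width: 21.8
gripper_force: 40.0
```

Call:
step_arm(plan=[0.1,0,0,0,0,0,0.1,0,0,0,0,0,0.1,0,0,0,0,0,0.05,0,0,0,0,0])

```text
time_s: 21.12
ee_pos: [507.4, 21.4, 90.7]
ee_rot: [180.0, -0.0, 82.8]
force: [-0.9, -1.0, -1.1]
gripper_width: 21.8
gripper_force: 40.0
```

```bash
python3 st.py
```

```text
t 21.12 ee [507.38  21.39  90.73] rpy [ 1.800e+02 -1.000e-02  8.284e+01]
nose in cutter [ 0.19 92.4  95.36] grip [ 3.000e-02 -1.416e+02  9.533e+01] F cutter [-0.76 -1.13 -1.08] M [-0.31  0.13 -0.05] w 21.8
```

Call:
step_arm(plan=[0.1,0,0,0,0,0,0.1,0,0,0,0,0,0.1,0,0,0,0,0,0.08,0,0,0,0,0,0.06,0,0,0,0,0])

```text
time_s: 21.53
ee_pos: [507.9, 25.7, 90.8]
ee_rot: [180.0, -0.0, 82.8]
force: [-0.5, -0.5, -1.1]
gripper_width: 21.8
gripper_force: 40.0
```

Call:
step_arm(plan=[0.05,0,0,0,0,0,0.05,0,0,0,0,0,0.05,0,0,0,0,0,0.05,0,0,0,0,0,0.05,0,0,0,0,0])

```text
time_s: 21.95
ee_pos: [508.2, 28.2, 90.8]
ee_rot: [180.0, -0.0, 82.8]
force: [-0.3, 0.6, -1.1]
gripper_width: 21.6
gripper_force: 40.0
```

```bash
python3 st.py
```

```text
t 21.95 ee [508.22  28.16  90.75] rpy [ 1.800e+02 -1.000e-02  8.283e+01]
nose in cutter [ 0.21 99.22 95.38] grip [ 3.0000e-02 -1.3478e+02  9.5350e+01] F cutter [-0.36  0.51 -1.13] M [-0.28  0.11  0.04] w 21.6
```

Call:
step_arm(plan=[0.04,0,0,0,0,0,0.04,0,0,0,0,0,0.04,0,0,0,0,0,0.04,0,0,0,0,0])

```text
time_s: 22.28
ee_pos: [508.4, 29.8, 90.7]
ee_rot: [180.0, -0.0, 82.8]
force: [0.6, -0.0, -0.6]
gripper_width: 21.5
gripper_force: 40.0
```

```bash
python3 st.py
```

```text
t 22.28 ee [508.43  29.75  90.74] rpy [ 1.800e+02 -1.000e-02  8.284e+01]
nose in cutter [  0.2  100.83  95.36] grip [ 3.0000e-02 -1.3317e+02  9.5340e+01] F cutter [ 0.59  0.02 -0.59] M [-0.33  0.1  -0.  ] w 21.5
```

Call:
step_arm(plan=[0.04,0,0,0,0,0,0.04,0,0,0,0,0,0.04,0,0,0,0,0])

```text
time_s: 22.53
ee_pos: [508.6, 31.0, 90.7]
ee_rot: [180.0, -0.0, 82.8]
force: [-0.7, 0.2, 0.2]
gripper_width: 21.9
gripper_force: 40.0
```

Call:
step_arm(plan=[0.04,0,0,0,0,0,0.03,0,0,0,0,0])

```text
time_s: 22.7
ee_pos: [508.7, 31.6, 90.7]
ee_rot: [180.0, -0.0, 82.8]
force: [-0.0, -0.6, -0.6]
gripper_width: 21.8
gripper_force: 40.0
```

```bash
python3 st.py
```

```text
t 22.7 ee [508.66  31.64  90.74] rpy [180.    -0.    82.84]
nose in cutter [  0.2  102.73  95.36] grip [ 3.0000e-02 -1.3127e+02  9.5340e+01] F cutter [ 0.04 -0.56 -0.62] M [-0.32  0.14  0.03] w 21.8
```

Call:
step_arm(plan=[0.04,0,0,0,0,0,0.03,0,0,0,0,0,0.03,0,0,0,0,0])

```text
time_s: 22.95
ee_pos: [508.8, 32.3, 90.7]
ee_rot: [-180.0, 0.0, 82.9]
force: [-1.2, -2.7, -0.8]
gripper_width: 21.6
gripper_force: 40.0
```

Call:
step_arm(plan=[0.03,0,0,0,0,0,0.03,0,0,0,0,0])

```text
time_s: 23.12
ee_pos: [508.7, 32.3, 90.8]
ee_rot: [-180.0, 0.1, 82.9]
force: [-1.2, -6.1, -0.5]
gripper_width: 21.8
gripper_force: 40.0
```

```bash
python3 st.py
python3 - <<'E'
from h import *
p=viewer.grab_frame('wrist')
save({'img':cv2.resize(p['img'][90:240,170:350],(720,600),interpolation=cv2.INTER_CUBIC)},'w6')
E
```

```text
t 23.12 ee [508.74  32.33  90.79] rpy [-1.800e+02  9.000e-02  8.287e+01]
nose in cutter [7.0000e-02 1.0343e+02 9.5010e+01] grip [ 2.0000e-02 -1.3057e+02  9.5390e+01] F cutter [-0.44 -6.2  -0.5 ] M [-1.18  0.04 -0.09] w 21.8
```

View pics/w6.png

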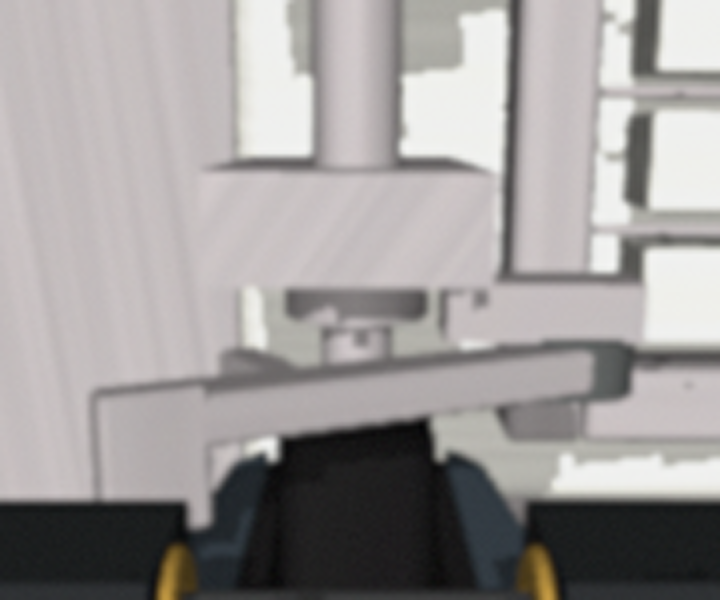

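Call:
step_arm(plan=[-0.05,0,0,0,0,0,0,0,0,0,0,0,0,0,0,0,0,0,0,0,0,0,0,0,0,0,0,0,0,0], hand=4.5)

```text
time_s: 23.58
ee_pos: [509.0, 32.9, 90.8]
ee_rot: [180.0, -0.0, 82.8]
force: [0.7, -0.2, -1.1]
gripper_width: 45.1
gripper_force: 0.0
```

Call:
step_arm(plan=[0,0,0,0,0,0,0,0,-1,0,0,0,0,0,-2,0,0,0,0,0,-3,0,0,0,0,0,-3,0,0,0])

```text
time_s: 24.0
ee_pos: [508.2, 32.7, 181.9]
ee_rot: [-179.9, 0.0, 82.8]
force: [-0.3, 0.8, -0.6]
gripper_width: 44.9
gripper_force: 0.0
```

Call:
step_arm(plan=[0,0,-2,0,0,0,0,0,-1,0,0,0,0,0,0,0,0,0,0,0,0,0,0,0,0,0,0,0,0,0], hand=0, newtons=20)

```text
time_s: 24.42
ee_pos: [507.8, 32.6, 209.3]
ee_rot: [-179.8, 0.0, 82.8]
force: [-0.7, -0.7, 0.4]
gripper_width: 14.5
gripper_force: 0.0
```

```bash
python3 st.py
python3 - <<'E'
from h import *
p=viewer.grab_frame('wrist')
save({'img':cv2.resize(p['img'][60:240,170:380],(700,600),interpolation=cv2.INTER_CUBIC)},'w7')
v=(524.9,161.9,-7.12);Q=R.from_euler('z',7.12,degrees=True)
for n,z in(('keeper_tab',140),('rod',95),('near_bore',95)):
  for q in viewer.pinpoint(n,p)[:1]: print(n,q['location'],q['score'],Q.apply(atz(p,q['location'],z)-[*v[:2],0]).round(1))
E
```

```text
t 24.42 ee [507.81  32.65 209.33] rpy [-1.7984e+02  2.0000e-02  8.2840e+01]
nose in cutter [ -0.76 103.63 213.84] grip [  -0.93 -130.38  213.93] F cutter [-0.61 -0.76  0.39] M [-0.07  0.02 -0.  ] w 14.5
rod [262.7, 140.9] 0.61 [  3.4 -79.7  95. ]
near_bore [258.3, 139.8] 0.69 [ -0.8 -78.7  95. ]
```

View pics/w7.png

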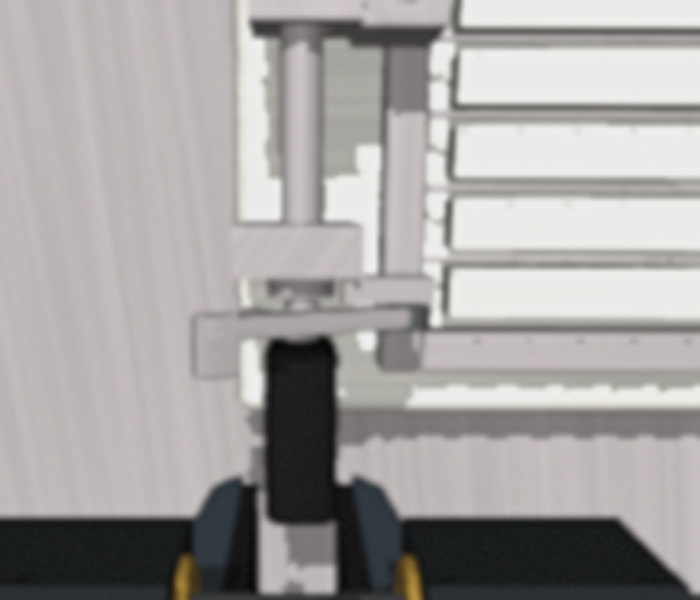

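Run:
```python
from h import *
p=viewer.grab_frame('wrist');s=sensors.state();print(s['ee_pos'])
Q=R.from_euler('z',7.12,degrees=True)
for z in(132,138,143): print(z,Q.apply(atz(p,[234.5,164.1],z)-[524.9,161.9,0]).round(1))
```

```text
[508.38607052  32.66670228 209.75978389]
132 [-20.7 -96.7 132. ]
138 [-20.1 -95.7 138. ]
143 [-19.7 -95.  143. ]
```

Call:
step_arm(plan=[1,-0.7,0,0,0,0,1.2,-0.8,0,0,0,0,1.05,-0.8,0,0,0,0,0,0,1,0,0,0,0,0,2,0,0,0])

```text
time_s: 25.08
ee_pos: [491.1, 68.9, 182.1]
ee_rot: [179.7, -0.1, 82.9]
force: [0.1, 0.4, 0.6]
gripper_width: 0.4
gripper_force: 0.0
```

Call:
step_arm(plan=[0,0,1.2,0,0,0,0,0,0.5,0,0,0,0,0,0.2,0,0,0,0,0,0,0,0,0,0,0,0,0,0,0])

```text
time_s: 25.5
ee_pos: [490.5, 67.8, 162.2]
ee_rot: [179.9, -0.0, 82.8]
force: [1.5, -0.0, 0.3]
gripper_width: 0.9
gripper_force: 0.0
```

```bash
python3 st.py
```

```text
t 25.5 ee [490.47  67.84 162.18] rpy [ 1.7994e+02 -2.0000e-02  8.2840e+01]
nose in cutter [-22.34 136.39 166.84] grip [-22.5  -97.61 166.78] F cutter [1.51 0.15 0.3 ] M [-0.1   0.04 -0.  ] w 0.9
```

Call:
step_arm(plan=[0,-0.05,0.25,0,0,0,0,-0.05,0.25,0,0,0,0,-0.05,0.25,0,0,0,0,-0.05,0.25,0,0,0,0,-0.05,0.25,0,0,0])

```text
time_s: 25.92
ee_pos: [487.2, 68.1, 149.1]
ee_rot: [-180.0, -0.0, 82.8]
force: [-1.0, 0.1, 1.7]
gripper_width: 0.3
gripper_force: 0.7
```

Call:
step_arm(plan=[0,-0.1,0.25,0,0,0,0,-0.1,0.25,0,0,0,0,-0.1,0.25,0,0,0,0,-0.1,0.25,0,0,0,0,-0.1,0.25,0,0,0])

```text
time_s: 26.33
ee_pos: [482.6, 68.7, 136.5]
ee_rot: [180.0, -0.0, 82.8]
force: [-0.3, 0.8, 1.0]
gripper_width: 0.3
gripper_force: 0.4
```

```bash
python3 st.py
```

```text
t 26.33 ee [482.57  68.75 136.48] rpy [179.99  -0.    82.84]
nose in cutter [-30.3  136.32 141.1 ] grip [-30.46 -97.68 141.08] F cutter [-0.4   0.71  0.95] M [-0.13  0.1   0.02] w 0.3
```

Call:
step_arm(plan=[0,-0.1,0.25,0,0,0,0,-0.1,0.25,0,0,0,0,-0.1,0.2,0,0,0,0,-0.1,0.2,0,0,0,0,0,0.15,0,0,0])

```text
time_s: 26.75
ee_pos: [478.4, 69.3, 126.0]
ee_rot: [-180.0, -0.0, 82.8]
force: [-0.6, 0.7, 0.4]
gripper_width: 0.5
gripper_force: 0.3
```

Call:
step_arm(plan=[0,0,0.08,0,0,0,0,0,0.08,0,0,0,0,0,0.05,0,0,0])

```text
time_s: 27.0
ee_pos: [478.4, 69.3, 124.5]
ee_rot: [-180.0, -0.0, 82.8]
force: [-3.3, -0.4, 7.8]
gripper_width: 0.2
gripper_force: 3.6
```

```bash
python3 st.py
```

```text
t 27.0 ee [478.35  69.28 124.5 ] rpy [-179.97   -0.     82.84]
nose in cutter [-34.53 136.32 129.12] grip [-34.71 -97.68 129.1 ] F cutter [-3.25 -0.78  7.78] M [-0.17  0.5  -0.03] w 0.2
```

Call:
step_arm(plan=[0,0,0.02,0,0,0,0,0,0,0,0,0])

```text
time_s: 27.17
ee_pos: [478.3, 69.3, 124.5]
ee_rot: [-180.0, -0.0, 82.8]
force: [-1.9, 0.2, 5.4]
gripper_width: 0.5
gripper_force: 2.8
```

Call:
step_arm(plan=[0,0,-0.3,0,0,0,0,0,-1,0,0,0,0,0,-2,0,0,0,0,0,-2.5,0,0,0,-1.5,0,-2,0,0,0])

```text
time_s: 27.58
ee_pos: [477.4, 55.6, 203.3]
ee_rot: [179.9, -0.1, 82.9]
force: [0.9, -0.4, 0.3]
gripper_width: 0.5
gripper_force: 0.0
```

Call:
step_arm(plan=[-1.5,0.5,-1,0,0,0,-0.8,1,0,0,0,0,0,1,0,0,0,0,0,0,0,0,0,0,0,0,0,0,0,0])

```text
time_s: 28.0
ee_pos: [498.7, 28.7, 210.5]
ee_rot: [-179.8, -0.0, 82.8]
force: [-0.0, 1.0, -0.3]
gripper_width: 0.5
gripper_force: 0.0
```

Call:
step_arm(plan=[0,0,0,0,0,0,0,0,0,0,0,0,0,0,0,0,0,0,0,0,0,0,0,0])

```text
time_s: 28.33
ee_pos: [498.4, 28.8, 211.7]
ee_rot: [-180.0, -0.0, 82.9]
force: [0.5, -0.7, 0.1]
gripper_width: 0.6
gripper_force: 0.0
```

```bash
python3 st.py
python3 - <<'E'
from h import *
p=viewer.grab_frame('wrist')
save({'img':cv2.resize(p['img'][60:240,170:380],(700,600),interpolation=cv2.INTER_CUBIC)},'w8')
E
```

```text
t 28.33 ee [498.38  28.76 211.67] rpy [-179.96   -0.     82.87]
nose in cutter [ -9.76  98.6  216.29] grip [  -9.81 -135.4   216.27] F cutter [ 0.57 -0.61  0.14] M [-0.09  0.04  0.02] w 0.6
```

View pics/w8.png

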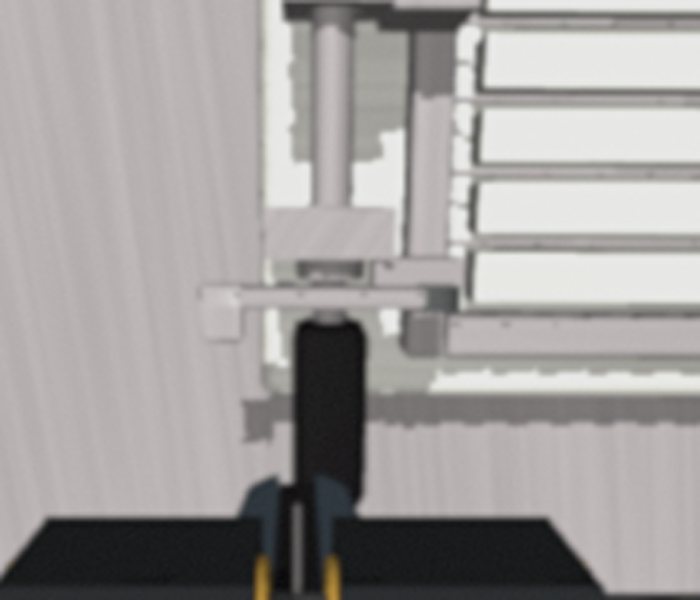

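The wrist view shows the collar on the near lug at crop (330,268) and the keeper bar level across the neck at (215–450,297). Its tab is at (222,312), and the gripper is clear of everything.

```bash
python3 -c "
from workcell import env
print(env.job_done())"
```

```text
the job is handed in; nothing more can be done
None
```

The job is handed in: the rod runs through near lug, knuckle and far lug with its collar home on the near lug, the keeper is pressed down to its stop behind the collar, and wrist-force readings during the work peaked at about 8 N.

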